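# Return the gel polishes to the display rack by colour sample

### The arm

A 7-joint arm with a two-finger parallel gripper is mounted at the origin on the work surface. World frame = base frame: x ahead of the robot, y to its left, z up, the work surface at z = 0. Lengths are in mm, angles in rad, forces in N, time in s.
With the tool pointing down it reaches from about 375 to 925 mm from the base axis. Payload 3.1 kg.
Tool frame: the origin (TCP) lies between the finger pads; the fingertips stand 22 mm ahead of it and the grasp point (between the pads) lies 3 mm ahead of it; z points along the fingers, y is the line along which they close (so a half turn about z gives the same grasp; the last joint's range is limited). The gripper opens to 85 mm and grips with 20 to 120 N. Pads are 22 mm wide; open, the fingers measure 114 mm over their backs; the gripper's body (76 mm by 85 mm) begins 54 mm behind the grasp point. The pads swing forward as they close: fully open they stand 13 mm farther back than shut.
Start: joints at [1.232, 0.383, 0.044, 1.598, -0.018, 1.161, -0.05], TCP at [155.031, -631.244, 253.269] pointing down, gripper open.
Joint ranges: [-2.61, 2.61], [-0.41, 2.15], [-1.48, 1.57], [0, 2.5], [-1.57, 4.71], [0.05, 1.97], [-2.85, 2.85]. Speed limits (rad/s): [2.79, 2.79, 3.14, 3.14, 3.14, 3.14, 3.14].

### API

Orientations are given as a unit quaternion [w, x, y, z].
In Python, from cell import * gives the robot as it stands.
- The arm moves only by the tool drive_tool, never from a script. Its argument "plan" is a list of rows, each a list of 2 entries, a list of its own where there are three numbers: the shift along the tool's x, y, z in mm, then the turn about the tool's z in units of 6 degrees (1.0 is 6 degrees). In form: [[[tx, ty, tz], roll], ...]. A call has 1 to 20 rows; each row is the pose to reach, as a shift and turn from the pose commanded when the call began, along the tool's axes at that moment; what a row does not reach only later rows make up. A row lasts 1/12 s, in which the tool goes at most 41.7 mm and 7.16 degrees, less where a joint would pass 70% of its speed; a pose out of reach is approached as far as the arm can. A call with a gripper value outside its range is refused whole. "grip" is the opening, from -1 (shut) to 1 (fully open), so that 0 is half open, set as the call begins (left out, the last holds). The fingers move at their own pace and stop on an object; the grip force is fixed at half the most. Time passes only in rows, so rows that repeat a pose let the fingers close. It gives the time, the measured TCP pose, the force, the opening and the grip force at its end, in the units of the state.
- state(): the state, without advancing time (a new reading comes with each control period).
- get_image(name): name is "scene" or "side" or "wrist"; returns a dict with "img" (400x640x3 uint8, red, green, blue), "fov_y" (degrees; the focal length in pixels is half the picture's height over the tangent of half this angle, whatever the lens; pixels are square), "cx", "cy" (the principal point, pixels), "dist" ([k1, k2, p1, p2, k3] as OpenCV has them; the pictures are not rectified), "extrinsics" (4x4, takes a point from camera to world coordinates); the wrist camera has in their place "T_tool_cam" (4x4, takes a point from camera to tool coordinates, whose origin is the TCP and whose axes are the flange's). Camera axes: x right, y up, looking along -z (the intrinsics and any distortion apply to the point x, -y, -z); pixel columns grow to the right and rows downward; lengths in mm; the calibration is good to about 2 mm. A picture is of the moment at which its call begins: read the wrist's pose just before it. There is no depth.
- finish_job(): hands the job in; it is judged then, once.
The state is a dict: "t": time; "joints": joint angles; "joint_vel": joint speeds; "effort": joint torques, N m; "tcp_pos": TCP position; "orientation": TCP orientation; "wrist_force": force on the tool from outside, world axes, zero at the start; "torque": the same for the moment, N m; "finger_gap": opening from 0.0 (shut) to 1.0 (fully open); "grasp_force": force on a finger pad.
Only numpy, scipy, OpenCV 4.12 (cv2) and the standard library are available. Lean on these libraries where they do the work, as an engineer would, in place of code of your own. Each camera call takes 0.05 s, during which the arm holds its last target. There are 200 camera calls.

### The job

The manicure is done: take the four polish bottles out of the grey work rack one by one and put each back in the display rack, standing on the floor of the well beside the nail sample of its own colour. Keep the bottles upright, do not knock the jar or the buffer block away, and leave everything standing still and let go.

Things in the scene. Friction and masses are not known exactly. Their poses are not given: they have to be found in the camera images.
- polish_red_center (a point): Centre (on the axis, half-way up) of the loose gel-polish bottle with red body and red cap top: round, z up, 80 mm tall, 48-84 g. Body 34 mm wide to 37 mm height, tapering to 42 mm; above that a black cap 22 mm wide, 38 mm long, to grip. Starts upright in the grey 16 mm high rack's row of four, 66 mm apart, order shuffled, in a well 44 mm wide, 12 mm deep.
- polish_blue_center (a point): Centre (on the axis, half-way up) of the loose gel-polish bottle with blue body and blue cap top: round, z up, 80 mm tall, 48-84 g. Body 34 mm wide to 37 mm height, tapering to 42 mm; above that a black cap 22 mm wide, 38 mm long, to grip. Starts upright in the grey 16 mm high rack's row of four, 66 mm apart, order shuffled, in a well 44 mm wide, 12 mm deep.
- polish_yellow_center (a point): Centre (on the axis, half-way up) of the loose gel-polish bottle with yellow body and yellow cap top: round, z up, 80 mm tall, 48-84 g. Body 34 mm wide to 37 mm height, tapering to 42 mm; above that a black cap 22 mm wide, 38 mm long, to grip. Starts upright in the grey 16 mm high rack's row of four, 66 mm apart, order shuffled, in a well 44 mm wide, 12 mm deep.
- polish_green_center (a point): Centre (on the axis, half-way up) of the loose gel-polish bottle with green body and green cap top: round, z up, 80 mm tall, 48-84 g. Body 34 mm wide to 37 mm height, tapering to 42 mm; above that a black cap 22 mm wide, 38 mm long, to grip. Starts upright in the grey 16 mm high rack's row of four, 66 mm apart, order shuffled, in a well 44 mm wide, 12 mm deep.
- slot_red_well (a point): Centre of the floor (13 mm above the table) of the red place's empty round well, 52 mm wide, 7 mm deep, in a fixed white block. Its red nail-shaped sample, 34 x 18 mm, lies 49 mm off along this frame's +y (z up, x along the row). One of a row of four, 66 mm apart, order shuffled, on a dark wooden board 284 x 106 mm; all below 24 mm high.
- slot_blue_well (a point): Centre of the floor (13 mm above the table) of the blue place's empty round well, 52 mm wide, 7 mm deep, in a fixed white block. Its blue nail-shaped sample, 34 x 18 mm, lies 49 mm off along this frame's +y (z up, x along the row). One of a row of four, 66 mm apart, order shuffled, on a dark wooden board 284 x 106 mm; all below 24 mm high.
- slot_yellow_well (a point): Centre of the floor (13 mm above the table) of the yellow place's empty round well, 52 mm wide, 7 mm deep, in a fixed white block. Its yellow nail-shaped sample, 34 x 18 mm, lies 49 mm off along this frame's +y (z up, x along the row). One of a row of four, 66 mm apart, order shuffled, on a dark wooden board 284 x 106 mm; all below 24 mm high.
- slot_green_well (a point): Centre of the floor (13 mm above the table) of the green place's empty round well, 52 mm wide, 7 mm deep, in a fixed white block. Its green nail-shaped sample, 34 x 18 mm, lies 49 mm off along this frame's +y (z up, x along the row). One of a row of four, 66 mm apart, order shuffled, on a dark wooden board 284 x 106 mm; all below 24 mm high.
- jar: Bystander: white cream jar with a metal lid, 52 mm in diameter, 38 mm tall, standing on the table between the racks. Origin at the centre of its underside.
- buffer: Bystander: pink and grey nail-buffer block, 90 (its x) x 28 x 28 mm, lying on the table between the racks. Origin at the centre of its underside.
There are look-alikes about, which are no part of the job. There is more than one size of the part that bears polish_blue_center; the job needs the larger.

How it is judged:
By the outcome, as a careful person would: the job done as asked, in the order asked, and still so for the second after the job is handed in, with the robot touching nothing.
It also fails if it takes over 96 s, if anything falls off the work surface, if the arm or the gripper's body presses on something with over 40 N, if the wrist force passes 120 N, or if a joint passes its speed limit or range.

## Working session

There is one attempt and no reset: what is moved stays moved. The work goes in short steps, Python scripts to look and compute and a tool call to move; the robot and the scene stay as the last step left them, time stands still between calls to the robot, and variables do not carry over. Pictures are saved under pics/ and viewed, at most 14 in all, crops included, and the job is handed in when it is done.

Besides the shell and the picture viewer there is one more tool, called after "Request:" by a JSON object that holds its "name" and its "arguments", one argument or row to a line. drive_tool: Moves the arm, as the interface text tells. Its arguments: {"type":"object","properties":{"plan":{"type":"array","items":{"type":"array"}},"grip":{"type":"number"}},"required":["plan"]}

```bash
mkdir -p pics; cat > h.py <<'E'
from cell import *
import numpy as np, cv2
from scipy.spatial.transform import Rotation as R
def grab(n):
    s=state(); d=get_image(n); return s,d
def K(d):
    f=200/np.tan(np.radians(d["fov_y"])/2); return np.array([[f,0,d["cx"]],[0,f,d["cy"]],[0,0,1.]])
def ext(s,d):
    if "extrinsics" in d: return np.array(d["extrinsics"])
    T=np.eye(4); q=s["orientation"]; T[:3,:3]=R.from_quat([q[1],q[2],q[3],q[0]]).as_matrix(); T[:3,3]=s["tcp_pos"]
    return T@np.array(d["T_tool_cam"])
def ray(s,d,uv):
    p=cv2.undistortPoints(np.array(uv,float).reshape(-1,1,2),K(d),np.array(d["dist"],float)).reshape(-1,2)
    T=ext(s,d); v=np.c_[p[:,0],-p[:,1],-np.ones(len(p))]@T[:3,:3].T
    return T[:3,3],v
def onz(s,d,uv,z):
    o,v=ray(s,d,uv); return o+v*((z-o[2])/v[:,2])[:,None]
def save(d,n): cv2.imwrite("pics/"+n,d["img"][:,:,::-1])
E
python3 - <<'E'
from h import *
for n in("scene","side","wrist"):
    s,d=grab(n); save(d,n+"0.png"); print(n,ext(s,d).round(2).tolist(),d["fov_y"],d["dist"])
print(s)
E
```

```text
scene [[-0.7, -0.51, 0.5, 961.67], [0.71, -0.52, 0.47, 403.49], [0.02, 0.69, 0.73, 692.88], [0.0, 0.0, 0.0, 1.0]] 49.82587598363727 [-0.04906697  0.          0.          0.          0.        ]
side [[0.88, 0.33, -0.34, 190.53], [-0.48, 0.61, -0.63, -610.29], [0.0, 0.72, 0.69, 726.65], [0.0, 0.0, 0.0, 1.0]] 46.14448307280965 [-0.13591896  0.          0.          0.          0.        ]
wrist [[0.24, 0.93, 0.29, 227.73], [-0.97, 0.23, 0.07, -612.9], [-0.0, -0.29, 0.96, 371.02], [0.0, 0.0, 0.0, 1.0]] 67.89453362373375 [-0.00860101  0.          0.          0.          0.        ]
{'t': 0.1, 'joints': array([ 1.23224383,  0.3837921 ,  0.04382755,  1.59943518, -0.01790015,
        1.16118485, -0.04988984]), 'joint_vel': array([-0.00037765, -0.00060751, -0.00119682, -0.00399907, -0.00138241,
       -0.00025225, -0.00039076]), 'effort': array([ 2.78878448e-03, -4.34731901e+01,  1.02973223e+00, -2.50454468e+01,
        1.09565444e-02,  5.46562689e-03, -9.98245753e-06]), 'tcp_pos': array([ 154.79568853, -630.46690641,  251.97900186]), 'orientation': array([-1.19566838e-03,  9.92756902e-01,  1.20134341e-01, -2.07844847e-04]), 'wrist_force': array([ 0.42432354, -0.28125197, -0.351718  ]), 'torque': array([ 0.00446086, -0.03125223,  0.00186034]), 'grasp_force': 0.0, 'finger_gap': 0.9996290640993384}
```

View pics/scene0.png

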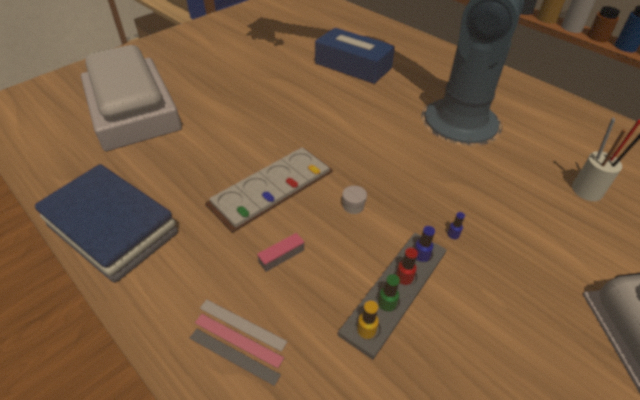

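View pics/side0.png

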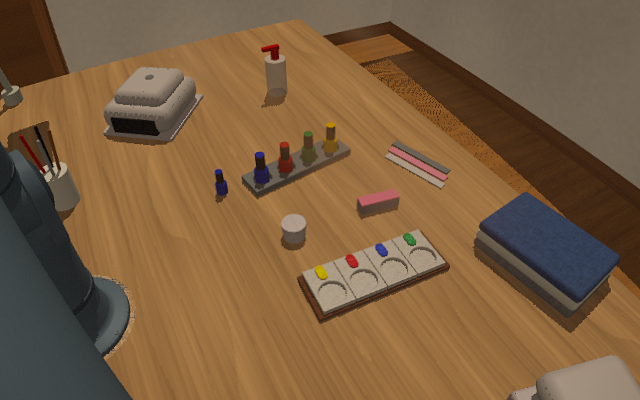

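The large blue bottle could be either of two. One is in the rack (scene 426,243 / side 261,168); the other is a small one standing off-rack (scene 457,226 / side 221,183). The rack one fits: it is larger and sits in the row of four. I'll confirm with a crop and measure.

```bash
python3 - <<'E'
from h import *
def blobs(img):
    hsv=cv2.cvtColor(img,cv2.COLOR_RGB2HSV); out=[]
    for c,(a,b) in dict(red=(170,188),yellow=(20,32),green=(45,80),blue=(110,130)).items():
        h=(hsv[...,0].astype(int)); 
        if c=="red": h=np.where(h<20,h+180,h)
        m=((h>=a)&(h<=b)&(hsv[...,1]>(205 if c=="yellow" else 170 if c=="red" else 120))&(hsv[...,2]>(120 if c=="yellow" else 40))).astype(np.uint8)
        n,_,st,ce=cv2.connectedComponentsWithStats(m)
        for i in range(1,n):
            if 8<=st[i,4]<900: out.append((c,ce[i],st[i]))
    return out
for n in("scene","side"):
    s,d=grab(n)
    for c,ce,st in blobs(d["img"]):
        print(n,c,ce.round(1),st.tolist(),"z22",onz(s,d,ce,22)[0,:2].round(),"z84",onz(s,d,ce,84)[0,:2].round())
    im=d["img"][210:360,330:480] if n=="scene" else d["img"][115:215,200:360]
    cv2.imwrite("pics/crop_%s.png"%n,cv2.resize(im,None,fx=5 if n=="side" else 4,fy=5 if n=="side" else 4,interpolation=3)[:,:,::-1])
E
```

```text
scene red [626.5 138. ] [612, 120, 28, 38, 109] z22 [-230.  363.] z84 [-120.  367.]
scene red [291.6 182.2] [287, 179, 10, 7, 40] z22 [ 511. -125.] z84 [552. -76.]
scene red [410.9 252.9] [406, 248, 11, 10, 86] z22 [479. 182.] z84 [523. 202.]
scene red [406.  273.5] [398, 263, 18, 21, 207] z22 [524. 204.] z84 [564. 222.]
scene yellow [370.6 306.8] [365, 302, 12, 11, 80] z22 [624. 202.] z84 [655. 221.]
scene yellow [363.1 323.9] [360, 319, 8, 11, 26] z22 [658. 214.] z84 [686. 232.]
scene yellow [372.2 326.6] [367, 322, 10, 12, 32] z22 [651. 229.] z84 [680. 245.]
scene green [242.5 211.3] [239, 208, 8, 8, 35] z22 [ 643. -133.] z84 [673. -83.]
scene green [392.8 279.9] [387, 275, 12, 11, 92] z22 [552. 195.] z84 [590. 214.]
scene green [389.2 299.6] [380, 292, 18, 17, 101] z22 [589. 216.] z84 [624. 234.]
scene blue [267.7 196.2] [264, 193, 9, 7, 36] z22 [ 577. -129.] z84 [613. -80.]
scene blue [460.  215.2] [458, 213, 5, 5, 21] z22 [325. 196.] z84 [384. 215.]
scene blue [428.5 230.6] [424, 227, 10, 8, 62] z22 [408. 173.] z84 [459. 194.]
scene blue [455.8 228.7] [451, 226, 10, 7, 34] z22 
[... 526 characters left out ...]
] [326, 122, 9, 6, 40] z22 [698. 299.] z84 [653. 219.]
side yellow [335.  139.3] [334, 137, 3, 5, 11] z22 [677. 236.] z84 [634. 161.]
side yellow [320.5 271.9] [315, 265, 12, 14, 117] z22 [ 445. -121.] z84 [ 423. -164.]
side green [409.3 238.9] [404, 233, 12, 12, 92] z22 [ 643. -133.] z84 [ 603. -175.]
side blue [259.1 154.5] [255, 152, 9, 6, 47] z22 [482. 269.] z84 [457. 192.]
side blue [261.4 175.3] [254, 166, 15, 18, 182] z22 [457. 193.] z84 [434. 123.]
side blue [218.1 171.4] [215, 169, 7, 6, 29] z22 [372. 256.] z84 [356. 180.]
side blue [221.6 188. ] [216, 180, 12, 15, 118] z22 [360. 196.] z84 [345. 125.]
side blue [381.2 249.6] [376, 244, 12, 12, 97] z22 [ 577. -130.] z84 [ 543. -172.]
```

View pics/crop_side.png

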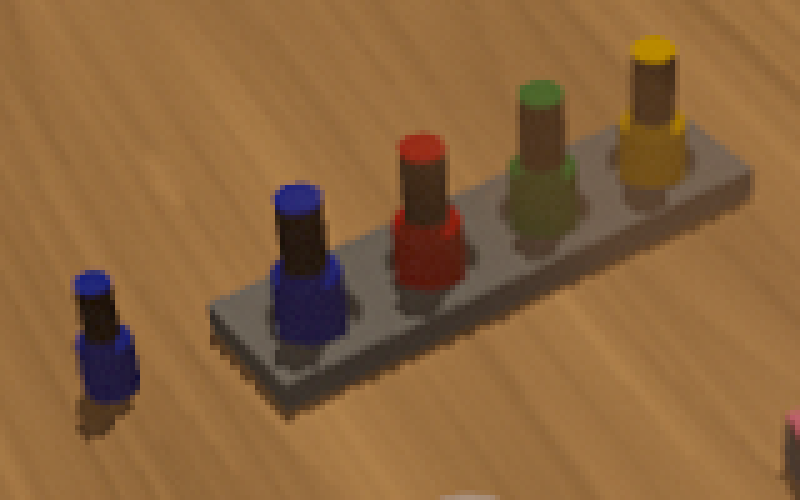

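View pics/crop_scene.png

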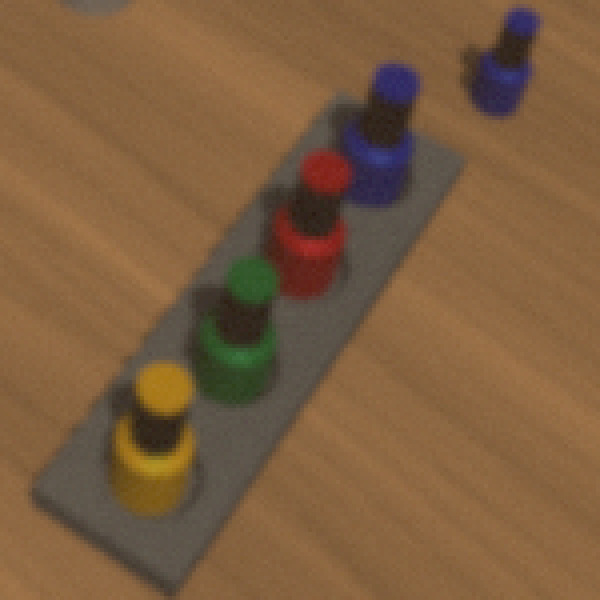

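The crops confirm it. The rack holds blue, red, green and yellow large bottles, and the lone blue one at lower left (side crop 105,340) is clearly smaller, so I leave it. I'll compute the moves, starting with yellow.

```bash
cat >> h.py <<'E'
B=dict(blue=(458,193),red=(522,201.5),green=(589,211.5),yellow=(654,220))
W=dict(red=(508,-174),blue=(574,-178),green=(640,-182),yellow=(442,-170))
def to(*pts):
    s=state(); q=s["orientation"]; M=R.from_quat([q[1],q[2],q[3],q[0]]).as_matrix()
    print(s["t"],s["tcp_pos"].round(1),s["finger_gap"])
    for p in pts: print((M.T@(np.array(p,float)-s["tcp_pos"])).round(1).tolist())
E
python3 -c "
from h import *
to((500,-200,200),(654,220,150))"
```

```text
0.25 [ 155.  -630.8  252.6] 0.9926903117205403
[437.9, -336.0, 53.0]
[687.6, -707.1, 103.5]
```

Request:
{"name": "drive_tool", "arguments": {
  "plan": [
    [[438,-336,53],0],
    [[438,-336,53],0],
    [[438,-336,53],0],
    [[438,-336,53],0],
    [[438,-336,53],0],
    [[438,-336,53],0],
    [[438,-336,53],0],
    [[438,-336,53],0],
    [[438,-336,53],0],
    [[438,-336,53],0],
    [[438,-336,53],0],
    [[438,-336,53],0],
    [[438,-336,53],0],
    [[688,-707,103],0],
    [[688,-707,103],0],
    [[688,-707,103],0],
    [[688,-707,103],0],
    [[688,-707,103],0],
    [[688,-707,103],0],
    [[688,-707,103],0]
  ],
  "grip": 1
}}

```text
t: 1.92
tcp_pos: [595.0, 62.4, 169.0]
orientation: [0.0, 0.993, 0.12, 0.0]
wrist_force: [0.1, 0.4, 0.3]
finger_gap: 0.997
grasp_force: 0.0
```

```bash
python3 -c "
from h import *
to((654,220,150),(654,220,74))
print(state()['orientation'],state()['joints'])"
```

```text
1.9167 [595.   62.4 169. ] 0.9970891121494165
[94.8, -139.1, 19.0]
[94.8, -139.1, 95.0]
[1.32788607e-04 9.92785026e-01 1.19907761e-01 6.17705312e-05] [ 0.16431111  0.4082118  -0.41231784  1.78232163  0.19172788  0.99040544
 -1.65387394]
```

Request:
{"name": "drive_tool", "arguments": {
  "plan": [
    [[0,0,0],0],
    [[0,0,0],0],
    [[0,0,0],0]
  ]
}}

```text
t: 2.17
tcp_pos: [594.4, 60.6, 168.8]
orientation: [0.0, 0.993, 0.121, -0.0]
wrist_force: [0.7, -0.3, -0.6]
finger_gap: 1.003
grasp_force: 0.0
```

```bash
python3 -c "
from h import *
to((654,220,150),(654,220,74))"
```

```text
2.1667 [594.4  60.6 168.8] 1.0034991279187753
[96.1, -140.5, 18.7]
[96.1, -140.6, 94.7]
```

Request:
{"name": "drive_tool", "arguments": {
  "plan": [
    [[96,-140,19],0],
    [[96,-140,19],0],
    [[96,-140,19],0],
    [[96,-140,19],0],
    [[96,-140,19],0],
    [[96,-140,19],0],
    [[96,-140,19],0]
  ]
}}

```text
t: 2.75
tcp_pos: [654.7, 216.9, 149.7]
orientation: [0.001, 0.993, 0.119, -0.0]
wrist_force: [-0.7, -1.4, -1.0]
finger_gap: 1.001
grasp_force: 0.0
```

```bash
python3 - <<'E'
from h import *
s,d=grab("wrist"); save(d,"w1.png"); to((654,220,74))
T=np.linalg.inv(ext(s,d))
for n,(x,y) in B.items():
    p=T@np.array([x,y,84,1]); 
    print(n,cv2.projectPoints(np.array([[p[0],-p[1],-p[2]]]),np.zeros(3),np.zeros(3),K(d),np.array(d["dist"]))[0].ravel().round())
E
```

```text
2.8 [655.  215.4 149.9] 1.0013904455974445
[0.2, -5.0, 75.9]
blue [295. 437.]
red [301. 380.]
green [308. 309.]
yellow [317. 226.]
```

View pics/w1.png

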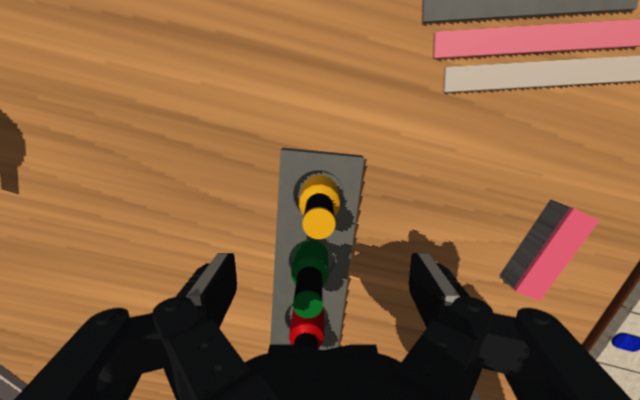

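The wrist view shows the yellow cap top at (319,222), against a prediction of (317,226), so the position is good to about 2 mm. The fingers straddle it; descend and grip.

Request:
{"name": "drive_tool", "arguments": {
  "plan": [
    [[0,-4,40],0],
    [[0,-4,75],0],
    [[0,-4,75],0],
    [[0,-4,75],0],
    [[0,-4,75],0]
  ]
}}

```text
t: 3.22
tcp_pos: [654.9, 221.3, 76.9]
orientation: [0.0, 0.993, 0.119, 0.001]
wrist_force: [0.5, 1.0, 0.4]
finger_gap: 1.0
grasp_force: 0.0
```

Request:
{"name": "drive_tool", "arguments": {
  "plan": [
    [[0,0,0],0],
    [[0,0,0],0],
    [[0,0,0],0],
    [[0,0,0],0],
    [[0,0,0],0],
    [[0,0,0],0],
    [[0,0,0],0],
    [[0,0,0],0]
  ],
  "grip": -1
}}

```text
t: 3.88
tcp_pos: [653.9, 223.6, 75.9]
orientation: [-0.0, 0.993, 0.12, 0.0]
wrist_force: [-0.5, -0.8, 3.6]
finger_gap: 0.238
grasp_force: 58.5
```

```bash
python3 -c "
from h import *
to((654,220,190),(442,-170,190))"
```

```text
3.8833 [653.9 223.6  75.9] 0.23759649275194708
[-0.7, 3.5, -114.1]
[-299.6, 331.7, -114.4]
```

Request:
{"name": "drive_tool", "arguments": {
  "plan": [
    [[0,2,-20],0],
    [[0,2,-45],0],
    [[0,2,-80],0],
    [[0,2,-114],0],
    [[0,2,-114],0],
    [[-300,332,-114],0],
    [[-300,332,-114],0],
    [[-300,332,-114],0],
    [[-300,332,-114],0],
    [[-300,332,-114],0],
    [[-300,332,-114],0],
    [[-300,332,-114],0],
    [[-300,332,-114],0],
    [[-300,332,-114],0],
    [[-300,332,-114],0],
    [[-300,332,-114],0],
    [[-300,332,-114],0],
    [[-300,332,-114],0],
    [[-300,332,-114],0],
    [[-300,332,-114],0]
  ]
}}

```text
t: 5.55
tcp_pos: [442.1, -168.8, 189.1]
orientation: [-0.0, 0.993, 0.122, 0.0]
wrist_force: [0.4, 0.9, -1.7]
finger_gap: 0.235
grasp_force: 58.7
```

Request:
{"name": "drive_tool", "arguments": {
  "plan": [
    [[0,0,0],0],
    [[0,0,0],0],
    [[0,0,0],0]
  ]
}}

```text
t: 5.8
tcp_pos: [441.9, -169.5, 189.1]
orientation: [-0.0, 0.993, 0.121, 0.0]
wrist_force: [0.0, -0.4, -0.7]
finger_gap: 0.237
grasp_force: 58.7
```

```bash
python3 -c "
from h import *
to((442,-170,120),(442,-170,86))
print(state()['joints'],state()['grasp_force'])
s,d=grab('wrist');save(d,'w2.png')"
```

```text
5.8 [ 441.9 -169.5  189.1] 0.2368005951012195
[0.0, 0.5, 69.1]
[0.0, 0.6, 103.1]
[ 0.56091685  0.14024892 -0.2992363   2.06010546  0.05041096  0.94799969
 -1.09260128] 58.70189756155014
```

View pics/w2.png

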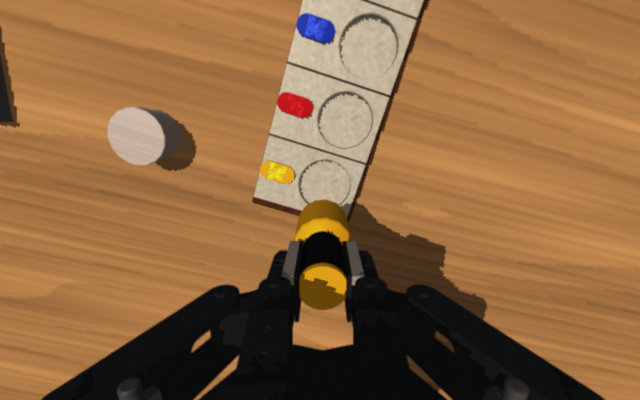

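The wrist view shows the yellow bottle held upright and the empty wells' rims at about yellow (326,184), red (345,121) and blue (369,45). I'll check the well positions from those.

```bash
python3 -c "
from h import *
s,d=grab('wrist')
print(onz(s,d,[(326,185),(345,121),(369,46)],20).round(1))
print(onz(s,d,[(278,172),(295,105),(316,28)],22).round(1))"
```

```text
[[ 445.4 -173.    20. ]
 [ 509.7 -175.1   20. ]
 [ 576.2 -178.8   20. ]]
[[ 447.3 -124.    22. ]
 [ 512.3 -126.7   22. ]
 [ 578.2 -130.6   22. ]]
```

Request:
{"name": "drive_tool", "arguments": {
  "plan": [
    [[1,2,35],0],
    [[1,2,65],0],
    [[1,2,85],0],
    [[1,2,95],0],
    [[1,2,101],0],
    [[1,2,103.5],0],
    [[1,2,103.5],0],
    [[1,2,103.5],0],
    [[1,2,103.5],0]
  ]
}}

```text
t: 6.65
tcp_pos: [444.0, -172.7, 87.0]
orientation: [0.001, 0.993, 0.12, 0.001]
wrist_force: [0.0, -0.3, -0.7]
finger_gap: 0.236
grasp_force: 58.7
```

Request:
{"name": "drive_tool", "arguments": {
  "plan": [
    [[0,0,0],0],
    [[0,0,0],0],
    [[0,0,0],0]
  ]
}}

```text
t: 6.9
tcp_pos: [443.1, -172.4, 86.2]
orientation: [0.0, 0.993, 0.12, 0.0]
wrist_force: [-0.0, 1.6, -1.2]
finger_gap: 0.241
grasp_force: 58.7
```

No contact yet; lower gently and watch the force.

Request:
{"name": "drive_tool", "arguments": {
  "plan": [
    [[0,0,1],0],
    [[0,0,1.5],0],
    [[0,0,1.5],0],
    [[0,0,1.5],0]
  ]
}}

```text
t: 7.23
tcp_pos: [443.2, -172.4, 84.8]
orientation: [0.0, 0.993, 0.12, 0.0]
wrist_force: [-1.6, -0.0, 6.0]
finger_gap: 0.24
grasp_force: 59.2
```

Request:
{"name": "drive_tool", "arguments": {
  "plan": [
    [[0,0,0],0],
    [[0,0,0],0],
    [[0,0,0],0],
    [[0,0,0],0],
    [[0,0,0],0],
    [[0,0,0],0]
  ],
  "grip": 1
}}

```text
t: 7.73
tcp_pos: [442.7, -172.2, 84.0]
orientation: [-0.0, 0.993, 0.12, -0.0]
wrist_force: [0.2, -0.6, -0.9]
finger_gap: 0.999
grasp_force: 0.0
```

Request:
{"name": "drive_tool", "arguments": {
  "plan": [
    [[0,0,-20],0],
    [[0,0,-50],0],
    [[0,0,-80],0],
    [[0,0,-105],0],
    [[0,0,-105],0],
    [[0,0,-105],0],
    [[0,0,-105],0]
  ]
}}

```text
t: 8.32
tcp_pos: [442.2, -172.1, 188.7]
orientation: [-0.0, 0.993, 0.12, -0.0]
wrist_force: [-0.7, 0.4, -0.4]
finger_gap: 0.999
grasp_force: 0.0
```

```bash
python3 -c "
from h import *
s,d=grab('side');save(d,'s1.png')
to((589,211.5,190),(589,211.5,150),(589,211.5,75))"
```

```text
8.3667 [ 441.7 -171.9  187.9] 1.000494018591104
[234.6, -337.2, -2.1]
[234.6, -337.1, 37.9]
[234.8, -337.0, 112.9]
```

View pics/s1.png

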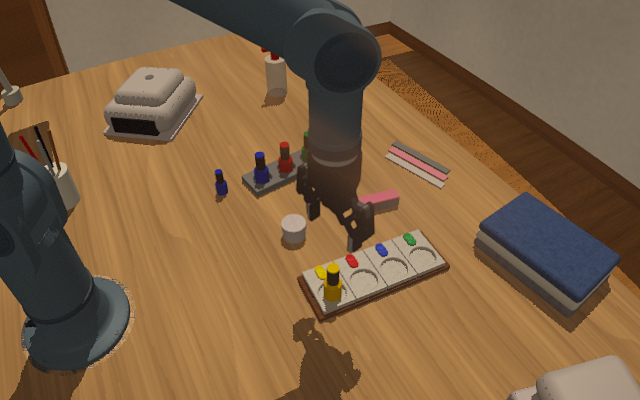

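Yellow stands upright in its well (333,285). Next is green.

Request:
{"name": "drive_tool", "arguments": {
  "plan": [
    [[235,-337,0],0],
    [[235,-337,0],0],
    [[235,-337,0],0],
    [[235,-337,0],0],
    [[235,-337,0],0],
    [[235,-337,0],0],
    [[235,-337,0],0],
    [[235,-337,0],0],
    [[235,-337,0],0],
    [[235,-337,0],0],
    [[235,-337,0],0],
    [[235,-337,0],0],
    [[235,-337,30],0],
    [[235,-337,38],0],
    [[235,-337,38],0],
    [[235,-337,38],0],
    [[235,-337,38],0]
  ]
}}

```text
t: 9.78
tcp_pos: [590.9, 210.0, 151.7]
orientation: [0.0, 0.993, 0.119, 0.0]
wrist_force: [0.8, -0.5, -0.4]
finger_gap: 1.003
grasp_force: 0.0
```

```bash
python3 -c "
from h import *
to((589,211.5,75))"
```

```text
9.7833 [590.9 210.  151.7] 1.0025637160201555
[-1.6, -1.9, 76.7]
```

Request:
{"name": "drive_tool", "arguments": {
  "plan": [
    [[-1,-1,35],0],
    [[-1,-1,65],0],
    [[-1,-1,76],0],
    [[-1,-1,76],0],
    [[-1,-1,76],0],
    [[-1,-1,76],0]
  ]
}}

```text
t: 10.28
tcp_pos: [591.1, 212.6, 77.5]
orientation: [-0.001, 0.993, 0.12, 0.002]
wrist_force: [-0.5, -0.6, 0.8]
finger_gap: 0.999
grasp_force: 0.0
```

Request:
{"name": "drive_tool", "arguments": {
  "plan": [
    [[0,0,0],0],
    [[0,0,0],0],
    [[0,0,0],0],
    [[0,0,0],0],
    [[0,0,0],0],
    [[0,0,0],0],
    [[0,0,0],0],
    [[0,0,0],0]
  ],
  "grip": -1
}}

```text
t: 10.95
tcp_pos: [589.7, 212.0, 75.6]
orientation: [-0.0, 0.993, 0.12, 0.0]
wrist_force: [-0.3, 0.9, 2.7]
finger_gap: 0.242
grasp_force: 58.6
```

```bash
python3 -c "
from h import *
to((641.5,-182.5,190))"
```

```text
10.95 [589.7 212.   75.6] 0.24185495238486535
[-43.7, 395.4, -114.4]
```

Request:
{"name": "drive_tool", "arguments": {
  "plan": [
    [[0,0,-20],0],
    [[0,0,-45],0],
    [[0,0,-80],0],
    [[0,0,-114],0],
    [[0,0,-114],0],
    [[-44,395,-114],0],
    [[-44,395,-114],0],
    [[-44,395,-114],0],
    [[-44,395,-114],0],
    [[-44,395,-114],0],
    [[-44,395,-114],0],
    [[-44,395,-114],0],
    [[-44,395,-114],0],
    [[-44,395,-114],0],
    [[-44,395,-114],0],
    [[-44,395,-114],0],
    [[-44,395,-114],0],
    [[-44,395,-114],0],
    [[-44,395,-114],0],
    [[-44,395,-114],0]
  ]
}}

```text
t: 12.62
tcp_pos: [641.1, -179.1, 189.1]
orientation: [-0.001, 0.993, 0.122, 0.0]
wrist_force: [-0.2, 0.4, -1.0]
finger_gap: 0.24
grasp_force: 58.9
```

Request:
{"name": "drive_tool", "arguments": {
  "plan": [
    [[0,0,0],0],
    [[0,0,0],0],
    [[0,0,0],0]
  ]
}}

```text
t: 12.87
tcp_pos: [641.0, -181.5, 189.3]
orientation: [-0.0, 0.993, 0.121, 0.0]
wrist_force: [-0.1, 0.1, -0.8]
finger_gap: 0.236
grasp_force: 58.9
```

```bash
python3 -c "
from h import *
to((641.5,-182.5,85))
s,d=grab('side');save(d,'s2.png')"
```

```text
12.8667 [ 641.  -181.5  189.3] 0.23586982818628513
[0.2, 1.1, 104.3]
```

View pics/s2.png

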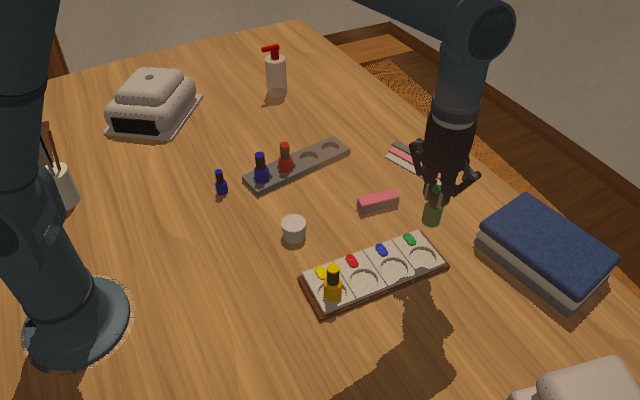

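The green bottle is held upright above its place at (433,210). Lowering; the rest of the scene is undisturbed.

Request:
{"name": "drive_tool", "arguments": {
  "plan": [
    [[0,1,35],0],
    [[0,1,65],0],
    [[0,1,85],0],
    [[0,1,95],0],
    [[0,1,101],0],
    [[0,1,103],0],
    [[0,1,104],0],
    [[0,1,104.5],0],
    [[0,1,104.5],0],
    [[0,1,104.5],0],
    [[0,1,104.5],0]
  ]
}}

```text
t: 13.83
tcp_pos: [641.8, -183.4, 85.8]
orientation: [0.0, 0.993, 0.12, 0.001]
wrist_force: [-0.7, 0.2, -0.6]
finger_gap: 0.236
grasp_force: 58.9
```

Request:
{"name": "drive_tool", "arguments": {
  "plan": [
    [[0,0,0.5],0],
    [[0,0,1],0],
    [[0,0,1],0],
    [[0,0,1],0]
  ]
}}

```text
t: 14.17
tcp_pos: [641.7, -183.3, 84.7]
orientation: [0.0, 0.993, 0.12, 0.0]
wrist_force: [-1.2, 0.3, 4.7]
finger_gap: 0.239
grasp_force: 59.5
```

Request:
{"name": "drive_tool", "arguments": {
  "plan": [
    [[0,0,0],0],
    [[0,0,0],0],
    [[0,0,0],0],
    [[0,0,0],0],
    [[0,0,0],0],
    [[0,0,0],0]
  ],
  "grip": 1
}}

```text
t: 14.67
tcp_pos: [641.0, -183.2, 83.4]
orientation: [-0.0, 0.993, 0.12, -0.0]
wrist_force: [-0.5, -0.9, -0.4]
finger_gap: 1.006
grasp_force: 0.0
```

Request:
{"name": "drive_tool", "arguments": {
  "plan": [
    [[0,0,-20],0],
    [[0,0,-50],0],
    [[0,0,-80],0],
    [[0,0,-105],0],
    [[0,0,-105],0],
    [[0,0,-105],0],
    [[0,0,-105],0]
  ]
}}

```text
t: 15.25
tcp_pos: [640.6, -183.2, 188.2]
orientation: [-0.0, 0.993, 0.12, -0.0]
wrist_force: [-0.7, 0.4, -1.0]
finger_gap: 0.999
grasp_force: 0.0
```

```bash
python3 -c "
from h import *
to((522,201.5,190),(522,201.5,150))"
```

```text
15.25 [ 640.6 -183.2  188.2] 0.9991729368081402
[-23.5, -401.9, -1.7]
[-23.4, -401.9, 38.3]
```

Request:
{"name": "drive_tool", "arguments": {
  "plan": [
    [[-23,-402,0],0],
    [[-23,-402,0],0],
    [[-23,-402,0],0],
    [[-23,-402,0],0],
    [[-23,-402,0],0],
    [[-23,-402,0],0],
    [[-23,-402,0],0],
    [[-23,-402,0],0],
    [[-23,-402,0],0],
    [[-23,-402,0],0],
    [[-23,-402,0],0],
    [[-23,-402,0],0],
    [[-23,-402,30],0],
    [[-23,-402,38],0],
    [[-23,-402,38],0],
    [[-23,-402,38],0],
    [[-23,-402,38],0]
  ]
}}

```text
t: 16.67
tcp_pos: [523.5, 200.7, 151.0]
orientation: [0.0, 0.993, 0.119, 0.0]
wrist_force: [0.0, -0.0, 0.8]
finger_gap: 0.998
grasp_force: 0.0
```

```bash
python3 -c "
from h import *
to((522,201.5,75))"
```

```text
16.6667 [523.5 200.7 151. ] 0.9976179926862545
[-1.3, -1.1, 76.0]
```

Request:
{"name": "drive_tool", "arguments": {
  "plan": [
    [[-1,-1,35],0],
    [[-1,-1,65],0],
    [[-1,-1,75],0],
    [[-1,-1,75],0],
    [[-1,-1,75],0],
    [[-1,-1,75],0]
  ]
}}

```text
t: 17.17
tcp_pos: [523.4, 203.2, 77.7]
orientation: [-0.001, 0.993, 0.12, 0.002]
wrist_force: [-0.5, -0.1, 0.7]
finger_gap: 0.998
grasp_force: 0.0
```

Request:
{"name": "drive_tool", "arguments": {
  "plan": [
    [[0,0,0],0],
    [[0,0,0],0],
    [[0,0,0],0],
    [[0,0,0],0],
    [[0,0,0],0],
    [[0,0,0],0],
    [[0,0,0],0],
    [[0,0,0],0]
  ],
  "grip": -1
}}

```text
t: 17.83
tcp_pos: [522.0, 202.4, 76.1]
orientation: [0.0, 0.993, 0.12, 0.0]
wrist_force: [-0.8, -0.6, 3.8]
finger_gap: 0.239
grasp_force: 58.6
```

```bash
python3 -c "
from h import *
to((509.5,-175,190))"
```

```text
17.8333 [522.  202.4  76.1] 0.2394137656860482
[-102.0, 363.6, -113.9]
```

Request:
{"name": "drive_tool", "arguments": {
  "plan": [
    [[0,0,-20],0],
    [[0,0,-45],0],
    [[0,0,-80],0],
    [[0,0,-114],0],
    [[0,0,-114],0],
    [[-102,364,-114],0],
    [[-102,364,-114],0],
    [[-102,364,-114],0],
    [[-102,364,-114],0],
    [[-102,364,-114],0],
    [[-102,364,-114],0],
    [[-102,364,-114],0],
    [[-102,364,-114],0],
    [[-102,364,-114],0],
    [[-102,364,-114],0],
    [[-102,364,-114],0],
    [[-102,364,-114],0],
    [[-102,364,-114],0],
    [[-102,364,-114],0],
    [[-102,364,-114],0]
  ]
}}

```text
t: 19.5
tcp_pos: [509.8, -173.2, 189.6]
orientation: [-0.0, 0.993, 0.122, -0.0]
wrist_force: [-0.3, 0.3, -0.9]
finger_gap: 0.24
grasp_force: 58.9
```

Request:
{"name": "drive_tool", "arguments": {
  "plan": [
    [[0,0,0],0],
    [[0,0,0],0],
    [[0,0,0],0]
  ]
}}

```text
t: 19.75
tcp_pos: [509.6, -174.9, 189.8]
orientation: [0.0, 0.993, 0.121, 0.0]
wrist_force: [-0.4, -0.5, -1.8]
finger_gap: 0.234
grasp_force: 58.9
```

```bash
python3 -c "
from h import *
to((509.5,-175,85))
s,d=grab('wrist');save(d,'w3.png')"
```

```text
19.75 [ 509.6 -174.9  189.8] 0.23439898049131072
[-0.1, 0.0, 104.8]
```

View pics/w3.png

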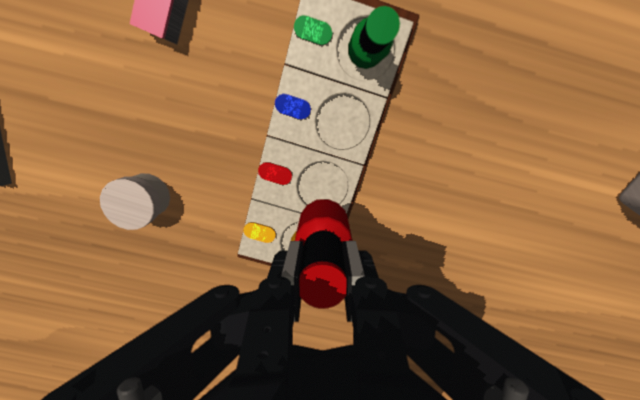

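Green stands in its well (370,50). The red bottle is held above its own well (323,184). Lowering.

Request:
{"name": "drive_tool", "arguments": {
  "plan": [
    [[0,0,35],0],
    [[0,0,65],0],
    [[0,0,85],0],
    [[0,0,95],0],
    [[0,0,101],0],
    [[0,0,103],0],
    [[0,0,104],0],
    [[0,0,104.5],0],
    [[0,0,104.5],0],
    [[0,0,104.5],0],
    [[0,0,104.5],0]
  ]
}}

```text
t: 20.72
tcp_pos: [510.1, -175.7, 86.1]
orientation: [0.0, 0.993, 0.12, 0.001]
wrist_force: [0.6, -0.5, -0.5]
finger_gap: 0.233
grasp_force: 58.9
```

Request:
{"name": "drive_tool", "arguments": {
  "plan": [
    [[0,0,0.5],0],
    [[0,0,1],0],
    [[0,0,1],0],
    [[0,0,1],0]
  ]
}}

```text
t: 21.05
tcp_pos: [510.1, -175.6, 85.1]
orientation: [0.0, 0.993, 0.12, 0.0]
wrist_force: [-1.7, 0.5, 6.3]
finger_gap: 0.241
grasp_force: 59.7
```

Request:
{"name": "drive_tool", "arguments": {
  "plan": [
    [[0,0,0],0],
    [[0,0,0],0],
    [[0,0,0],0],
    [[0,0,0],0],
    [[0,0,0],0],
    [[0,0,0],0]
  ],
  "grip": 1
}}

```text
t: 21.55
tcp_pos: [509.3, -175.4, 84.0]
orientation: [-0.0, 0.993, 0.12, -0.0]
wrist_force: [0.9, 0.6, 0.0]
finger_gap: 1.0
grasp_force: 0.0
```

Request:
{"name": "drive_tool", "arguments": {
  "plan": [
    [[0,0,-20],0],
    [[0,0,-50],0],
    [[0,0,-80],0],
    [[0,0,-105],0],
    [[0,0,-105],0],
    [[0,0,-105],0],
    [[0,0,-105],0]
  ]
}}

```text
t: 22.13
tcp_pos: [508.8, -175.3, 188.6]
orientation: [-0.0, 0.993, 0.12, -0.001]
wrist_force: [-0.5, 0.7, -1.5]
finger_gap: 0.999
grasp_force: 0.0
```

```bash
python3 -c "
from h import *
to((458,193,190),(458,193,150))"
```

```text
22.1333 [ 508.8 -175.3  188.6] 0.9992400898711907
[38.5, -369.8, -1.3]
[38.5, -369.8, 38.7]
```

Request:
{"name": "drive_tool", "arguments": {
  "plan": [
    [[38.5,-370,0],0],
    [[38.5,-370,0],0],
    [[38.5,-370,0],0],
    [[38.5,-370,0],0],
    [[38.5,-370,0],0],
    [[38.5,-370,0],0],
    [[38.5,-370,0],0],
    [[38.5,-370,0],0],
    [[38.5,-370,0],0],
    [[38.5,-370,0],0],
    [[38.5,-370,0],0],
    [[38.5,-370,0],0],
    [[38.5,-370,30],0],
    [[38.5,-370,38],0],
    [[38.5,-370,38],0],
    [[38.5,-370,38],0],
    [[38.5,-370,38],0]
  ]
}}

```text
t: 23.55
tcp_pos: [459.2, 192.3, 151.7]
orientation: [0.0, 0.993, 0.119, 0.0]
wrist_force: [0.8, -0.2, 0.4]
finger_gap: 0.998
grasp_force: 0.0
```

```bash
python3 -c "
from h import *
to((458,193,75))"
```

```text
23.55 [459.2 192.3 151.7] 0.9984365558781593
[-1.0, -0.9, 76.7]
```

Request:
{"name": "drive_tool", "arguments": {
  "plan": [
    [[-1,-1,35],0],
    [[-1,-1,65],0],
    [[-1,-1,76],0],
    [[-1,-1,76],0],
    [[-1,-1,76],0],
    [[-1,-1,76],0]
  ]
}}

```text
t: 24.05
tcp_pos: [458.9, 194.6, 77.0]
orientation: [-0.0, 0.993, 0.12, 0.002]
wrist_force: [-0.5, -0.2, 0.7]
finger_gap: 0.999
grasp_force: 0.0
```

Request:
{"name": "drive_tool", "arguments": {
  "plan": [
    [[0,0,0],0],
    [[0,0,0],0],
    [[0,0,0],0],
    [[0,0,0],0],
    [[0,0,0],0],
    [[0,0,0],0],
    [[0,0,0],0],
    [[0,0,0],0]
  ],
  "grip": -1
}}

```text
t: 24.72
tcp_pos: [457.8, 193.8, 75.6]
orientation: [0.0, 0.993, 0.12, 0.0]
wrist_force: [-1.1, -0.5, 4.4]
finger_gap: 0.239
grasp_force: 58.6
```

```bash
python3 -c "
from h import *
to((575.5,-178.5,190))"
```

```text
24.7167 [457.8 193.8  75.6] 0.23947935955746677
[25.7, 389.7, -114.3]
```

Request:
{"name": "drive_tool", "arguments": {
  "plan": [
    [[0,0,-20],0],
    [[0,0,-45],0],
    [[0,0,-80],0],
    [[0,0,-114],0],
    [[0,0,-114],0],
    [[26,390,-114],0],
    [[26,390,-114],0],
    [[26,390,-114],0],
    [[26,390,-114],0],
    [[26,390,-114],0],
    [[26,390,-114],0],
    [[26,390,-114],0],
    [[26,390,-114],0],
    [[26,390,-114],0],
    [[26,390,-114],0],
    [[26,390,-114],0],
    [[26,390,-114],0],
    [[26,390,-114],0],
    [[26,390,-114],0],
    [[26,390,-114],0]
  ]
}}

```text
t: 26.38
tcp_pos: [575.5, -176.1, 189.1]
orientation: [-0.0, 0.993, 0.122, -0.0]
wrist_force: [0.0, -0.2, -0.1]
finger_gap: 0.239
grasp_force: 58.8
```

Request:
{"name": "drive_tool", "arguments": {
  "plan": [
    [[0,0,0],0],
    [[0,0,0],0],
    [[0,0,0],0]
  ]
}}

```text
t: 26.63
tcp_pos: [575.7, -178.1, 189.4]
orientation: [0.0, 0.993, 0.121, 0.0]
wrist_force: [0.0, -0.6, -0.5]
finger_gap: 0.243
grasp_force: 58.8
```

```bash
python3 -c "
from h import *
to((575.5,-178.5,85))
s,d=grab('side');save(d,'s3.png')"
```

```text
26.6333 [ 575.7 -178.1  189.4] 0.24313874483971473
[-0.3, 0.3, 104.4]
```

View pics/s3.png

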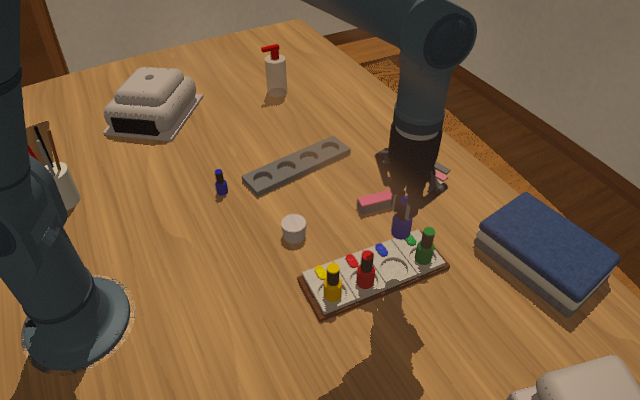

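Yellow (333,285), red (366,272) and green (426,248) stand in their wells, and blue hovers over the one left. Lowering.

Request:
{"name": "drive_tool", "arguments": {
  "plan": [
    [[0,0,35],0],
    [[0,0,65],0],
    [[0,0,85],0],
    [[0,0,95],0],
    [[0,0,101],0],
    [[0,0,103],0],
    [[0,0,104],0],
    [[0,0,104.5],0],
    [[0,0,104.5],0],
    [[0,0,104.5],0],
    [[0,0,104.5],0]
  ]
}}

```text
t: 27.6
tcp_pos: [576.3, -178.9, 85.7]
orientation: [0.0, 0.993, 0.12, 0.001]
wrist_force: [0.3, -0.2, -0.8]
finger_gap: 0.239
grasp_force: 58.8
```

Request:
{"name": "drive_tool", "arguments": {
  "plan": [
    [[0,0,0.5],0],
    [[0,0,1],0],
    [[0,0,1],0],
    [[0,0,1],0]
  ]
}}

```text
t: 27.93
tcp_pos: [576.3, -178.9, 84.7]
orientation: [0.0, 0.993, 0.12, 0.0]
wrist_force: [-0.8, -0.1, 5.2]
finger_gap: 0.241
grasp_force: 59.4
```

Request:
{"name": "drive_tool", "arguments": {
  "plan": [
    [[0,0,0],0],
    [[0,0,0],0],
    [[0,0,0],0],
    [[0,0,0],0],
    [[0,0,0],0],
    [[0,0,0],0]
  ],
  "grip": 1
}}

```text
t: 28.43
tcp_pos: [575.5, -178.7, 83.4]
orientation: [-0.0, 0.993, 0.12, -0.0]
wrist_force: [0.2, 0.2, 0.3]
finger_gap: 0.998
grasp_force: 0.0
```

Request:
{"name": "drive_tool", "arguments": {
  "plan": [
    [[0,0,-20],0],
    [[0,0,-50],0],
    [[0,0,-80],0],
    [[0,0,-115],0],
    [[0,-100,-140],0],
    [[0,-150,-140],0],
    [[0,-150,-140],0],
    [[0,-150,-140],0],
    [[0,-150,-140],0],
    [[0,-150,-140],0],
    [[0,-150,-140],0],
    [[0,-150,-140],0]
  ]
}}

```text
t: 29.43
tcp_pos: [539.9, -35.0, 223.4]
orientation: [0.0, 0.993, 0.119, -0.0]
wrist_force: [-1.0, -0.6, -0.1]
finger_gap: 0.998
grasp_force: 0.0
```

```bash
python3 -c "
from h import *
s,d=grab('side');cv2.imwrite('pics/s4.png',cv2.resize(d['img'][130:330,200:460],None,fx=3,fy=3)[:,:,::-1]); to()"
```

```text
29.4833 [539.9 -35.2 223.2] 0.9969548681491933
```

View pics/s4.png

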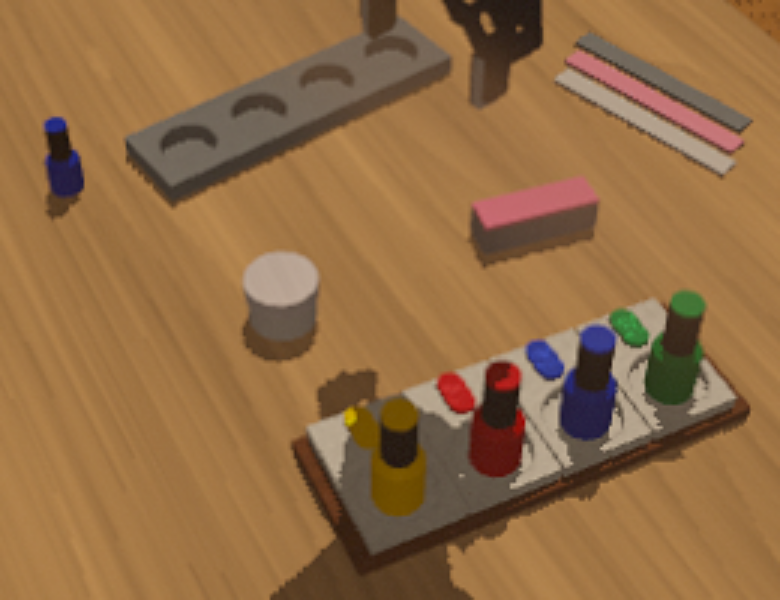

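All four bottles stand in the wells beside their own colours: yellow (398,480), red (497,440), blue (588,405) and green (672,370). The jar and buffer haven't moved, and the gripper is clear.

Request:
{"name": "drive_tool", "arguments": {
  "plan": [
    [[0,0,0],0],
    [[0,0,0],0],
    [[0,0,0],0],
    [[0,0,0],0]
  ]
}}

```text
t: 29.82
tcp_pos: [539.9, -33.5, 223.5]
orientation: [-0.0, 0.993, 0.12, -0.0]
wrist_force: [-0.2, -0.1, 0.0]
finger_gap: 1.001
grasp_force: 0.0
```

```bash
python3 -c "
from cell import *
print(finish_job())"
```

```text
the job is handed in; nothing more can be done
None
```

All four polish bottles stand upright and released in the wells beside their own colours, the jar and buffer block are where they were, and the job was handed in at about 30 s of the 96 s; no verdict came back.

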